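# Close the balance's draught cover and tare it

### The job

The beaker on the balance is to be tared: with the fingertips, push the balance's sliding draught cover fully shut by its blue thumb ledge, and only then press the green tare key on the separate keypad all the way down for a moment and let it come back up. Leave the red key alone. Nothing is to be picked up: the beaker, the two brass weights and the jar stay standing where they are.

Things in the scene. Friction and masses are not known exactly. Their poses are not given: they have to be found in the camera images.
- balance: White balance, fixed, 250 (x) x 200 (y) x 50 mm, left or right on the bench, turned up to 0.3 rad. Around its round pan stands a clear square draught shield, 170 x 170 mm, wall tops 140 mm above the bench, centred 20 mm to +x of the origin. Origin: centre of its underside. Its display is at its -x end; y is left as seen from the display, z up.
- cover (a joint): Opening of the shield's sliding top cover (clear pane 182 x 182 x 6 mm, blue rim, underside 140 mm above the bench), in m: 0 is shut against a firm stop, 0.10 fully open; starts part open. It slides level along the balance's y: it opens to +y and is pushed shut to -y. About 1.5 N of friction plus 4 N per m/s; no spring, it stays where left.
- ledge_push (a point): On the middle of the upright face of the blue thumb ledge at the cover's +y edge, 156 mm above the bench. The face looks along the balance's +y, is 120 mm wide along its x and reaches from 140 to 166 mm above the bench; behind it the ledge slopes down to the pane. Shut, the face stands 6 mm outside the shield's wall. It moves with the cover; axes as the balance's.
- keypad: Grey keypad, fixed to the bench, 85 (x) x 125 (y) x 26 mm high, with two round keys: green (tare) 32 mm to +y of its centre and red (power) 32 mm to -y. Origin: centre of its underside, on the bench. Turned by up to 0.35 rad.
- tare_key (a joint): How far the green tare key is pressed down, in m: 0 is up, 0.006 is fully down. Spring return; about 4 N holds it fully down.
- tare_key_top (a point): Centre of the top of the green tare key, a disc 30 mm across, 48 mm above the bench, pressed straight down. It stands 10 mm proud of its fixed black collar (46 mm across). This point moves with the key.
- power_key (a joint): How far the red power key is pressed, in m: 0 is up, 0.006 is fully down. It must not be pressed.
- beaker: Loose steel beaker, 50 mm across, 60 mm high, standing on the pan inside the shield; its top is 20 mm below the cover. Origin: centre of its underside.
- weight_big: Loose brass weight, 38 mm across, 62 mm high, standing on the bench beyond the keypad. Origin: centre of its underside.
- weight_small: Loose brass weight, 28 mm across, 46 mm high, standing on the bench beyond the keypad. Origin: centre of its underside.
- jar: Loose amber jar with a white cap, 44 mm across, 75 mm high, standing on the bench behind the balance. Origin: centre of its underside.
There are look-alikes about, which are no part of the job. What is shaped like the jar but purple is not meant.

How it is judged:
By the outcome, as a careful person would: the job done as asked, in the order asked, and still so for the second after the job is handed in, with the robot touching nothing.
It also fails if it takes over 48 s, if anything falls off the work surface, if the arm or the gripper's body presses on something with over 40 N, if the wrist force passes 120 N, or if a joint passes its speed limit or range.

### The arm

A 6-joint arm with a two-finger parallel gripper is mounted at the origin on the work surface. World frame = base frame: x ahead of the robot, y to its left, z up, the work surface at z = 0. Lengths are in m, angles in rad, forces in N, time in s.
With the tool pointing down it reaches from about 0.35 to 0.975 m from the base axis. Payload 4.9 kg.
Tool frame: the origin (TCP) lies on the centre line of the jaws, within the pads' length; the fingertips stand 19 mm ahead of it and the grasp point (between the pads) is the TCP; y points along the fingers, z is the direction in which the jaws open and shut, and the axes are right-handed (so a half turn about y gives the same grasp; the last joint's range is limited). The gripper opens to 85 mm and grips with 20 to 120 N. Pads are 22 mm wide; open, the fingers measure 114 mm over their backs; the gripper's body (76 mm by 85 mm) begins 54 mm behind the grasp point. The pads swing forward as they close: fully open they stand 13 mm farther back than shut.
Start: joints at [-1.404, 0.053, 1.613, -0, 1.476, -0.119], TCP at [0.176, -0.6, 0.25] pointing down, gripper open.
Joint ranges: [-3.01, 3.01], [-1.01, 2.22], [0.06, 2.58], [-1.02, 4.17], [0.09, 2.62], [-3.14, 3.14]. Speed limits (rad/s): [2.57, 2.57, 3.14, 3.14, 3.14, 3.14].

### API

Orientations are given as a rotation vector (axis times angle).
In Python, from bench import * gives the robot as it stands.
- The arm moves only by the tool move_arm, never from a script. Its argument "moves" is a list of rows, each an object with "claw": the gripper command: -1 is fully open, 1 is shut, values between are in proportion; "travel": the shift along the tool's x, y, z in cm, a list of three; "rot": the turn, a rotation vector about the tool's x, y, z in degrees, a list of three. A call has 1 to 5 rows; each row shifts and turns the commanded pose from where the row before left it, along the tool's axes as they then stand; what a row does not reach is not made up. A row lasts 1/8 s, in which the tool goes at most 62.5 mm and 10.7 degrees, less where a joint would pass 70% of its speed; a pose out of reach is approached as far as the arm can. A call with a gripper value outside its range is refused whole. The fingers move at their own pace and stop on an object; "force" is the grip in N (left out, the last holds). Time passes only in rows, so rows that do not move let the fingers close. It gives the time, the measured TCP pose, the force and the opening at its end, in the units of the state.
- observe(): the state, without advancing time (a new reading comes with each control period).
- snapshot(name): name is "scene" or "top"; returns (picture, depth): 480x640x3 uint8, red, green, blue; 480x640 float32, m along the optical axis (not along the pixel's ray), 0 where there is no reading.
- camera_info(name): a dict with "camera_matrix" (3x3 intrinsics, pixels), "k1" (the pictures are not rectified: a ray, as slopes to the right and down, at radius r is drawn at 1 + k1 r^2 times it, then the intrinsics apply), "extrinsics" (4x4, takes a point from camera to world coordinates). Camera axes: x right, y down, z forward; pixel columns grow to the right and rows downward; lengths in m; the calibration is good to about 2 mm. A picture is of the moment at which its call begins. camera_info takes no time and is no camera call.
- hand_in(): hands the job in, once; it reports no verdict.
The state is a dict: "t": time; "qpos": joint angles; "dq": joint speeds; "effort": joint torques, N m; "ee_pos": TCP position; "eef_rot": TCP orientation; "ft_force": force on the tool from outside, world axes, zero at the start; "ft_torque": the same for the moment, N m; "grip_width": opening from 0.0 (shut) to 1.0 (fully open).
Only numpy, scipy, OpenCV 4.12 (cv2) and the standard library are available. Lean on these libraries where they do the work, as an engineer would, in place of code of your own. Each camera call takes 0.05 s, during which the arm holds its last target. There are 200 camera calls.

## Working session

There is one attempt and no reset: what is moved stays moved. The work goes in short steps, Python scripts to look and compute and a tool call to move; the robot and the scene stay as the last step left them, time stands still between calls to the robot, and variables do not carry over. Pictures are saved under pics/ and viewed, about 8 in all and at most 12, crops included, and the job is handed in when it is done.

Besides the shell and the picture viewer there is one more tool, called after "Call:" as name([rows], argument=value, ...), one row to a line, values as JSON. move_arm: Moves the arm, as the interface text tells. Its arguments: {"type":"object","properties":{"moves":{"type":"array","items":{"type":"object","properties":{"claw":{"type":"number"},"travel":{"type":"array","items":{"type":"number"}},"rot":{"type":"array","items":{"type":"number"}}}}},"force":{"type":"number"}},"required":["moves"]}

```bash
mkdir -p pics
cat > h.py <<'E'
from bench import *
import numpy as np, cv2
from scipy.spatial.transform import Rotation as R
def ray(cam,u,v):
    c=camera_info(cam);K=np.array(c["camera_matrix"]);T=np.array(c["extrinsics"])
    p=cv2.undistortPoints(np.array([[[u,v]]],float),K,np.array([c["k1"],0,0,0.]))[0,0]
    return T[:3,3],T[:3,:3]@np.array([p[0],p[1],1])
def atz(cam,u,v,z):
    o,d=ray(cam,u,v);return (o+d*(z-o[2])/d[2]).round(4)
def atd(cam,u,v,dep):
    o,d=ray(cam,u,v);return (o+d*dep[int(v),int(u)]).round(4)
E
python3 - <<'E'
from h import *
for n in("scene","top"):
    p,d=snapshot(n);cv2.imwrite(f"pics/{n}0.png",p[:,:,::-1]);np.save(f"pics/{n}0.npy",d);print(camera_info(n))
print(observe())
E
```

```text
{'camera_matrix': array([[498.48350518,   0.        , 317.76463178],
       [  0.        , 498.48350518, 236.27414597],
       [  0.        ,   0.        ,   1.        ]]), 'k1': -0.019125408917589053, 'extrinsics': array([[ 0.5466526 ,  0.55261915, -0.62911287,  1.21330144],
       [ 0.8372132 , -0.34665902,  0.4229676 , -0.44959612],
       [ 0.01565235, -0.75791794, -0.6521621 ,  0.72893774],
       [ 0.        ,  0.        ,  0.        ,  1.        ]])}
{'camera_matrix': array([[600.66316714,   0.        , 311.97081611],
       [  0.        , 600.66316714, 249.03022894],
       [  0.        ,   0.        ,   1.        ]]), 'k1': -0.13747237795023245, 'extrinsics': array([[-0.00380167, -0.98675588,  0.16216775,  0.44874133],
       [-0.99998674,  0.00431466,  0.00281127, -0.0705717 ],
       [-0.00347374, -0.16215491, -0.9867592 ,  1.07855529],
       [ 0.        ,  0.        ,  0.        ,  1.        ]])}
{'t': 0.1, 'qpos': array([-1.40401984e+00,  5.33143852e-02,  1.61414252e+00, -2.19861546e-05,
        1.47600725e+00, -1.19014433e-01]), 'dq': array([-9.30771117e-04, -5.62290727e-04, -2.45411546e-03, -5.30334914e-04,
        5.17854813e-04, -3.47401984e-05]), 'effort': array([ 1.07116281e-03, -3.94900239e+01, -3.71362889e+01,  1.77752094e-05,
        3.90202651e-03, -1.15192583e-05]), 'ee_pos': array([ 0.17609622, -0.59913213,  0.2491798 ]), 'eef_rot': array([-0.29762779,  2.07009528, -2.06618711]), 'ft_force': array([ 0.65770882,  0.14408546, -0.43515902]), 'ft_torque': array([0.04528826, 0.04319078, 0.02322981]), 'grip_width': 0.9985926989105449}
```

View pics/top0.png

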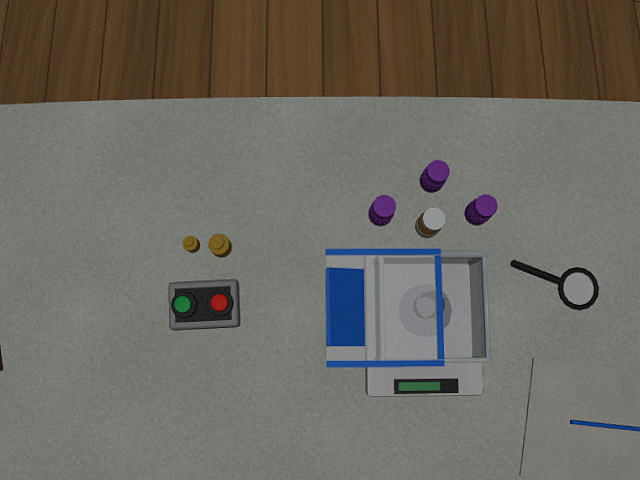

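View pics/scene0.png

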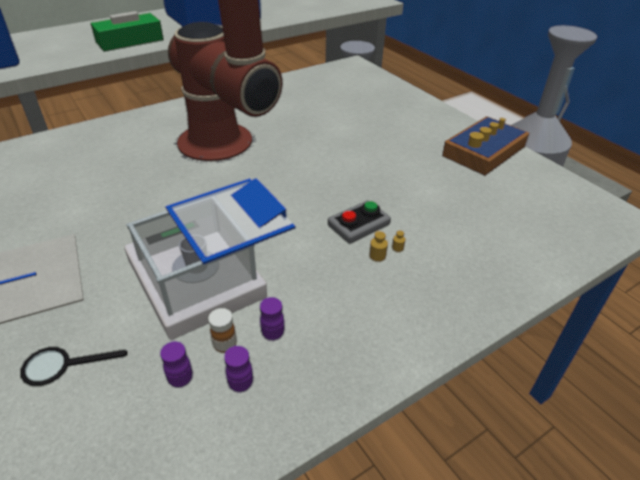

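The top view shows the balance on the right (shield about (378–488, 252–362)). The cover is part open to the left, with its ledge at about (327–365, 268–346). The keypad has green at (182,304) and red at (219,302). The brass weights are at (191,243) and (219,244). The white-capped jar is at (431,221), and the three purple look-alikes stand around it. I'll take an enlarged crop to measure the ledge and keys.

Run:
```python
from h import *
p=cv2.imread("pics/top0.png");d=np.load("pics/top0.npy")
a=cv2.resize(p[240:375,315:495],None,fx=4,fy=4,interpolation=cv2.INTER_CUBIC)
b=cv2.resize(p[230:335,160:250],None,fx=4,fy=4,interpolation=cv2.INTER_CUBIC)
cv2.imwrite("pics/c1.png",cv2.resize(a,(720,540)));
for n,u,v,z in [("green",182.5,304,.048),("red",219.5,302.5,.048),("ledgeA",327.5,268,.166),("ledgeB",327.5,346,.166),("rimA",328,250,.146),("rimB",328,366,.146),("rimR A",440,250,.146),("rimRB",443,365,.146),
 ("shA",486,254,.14),("shB",489,361,.14),("bigw",219,241,.062),("disL",368,395,.05),("disR",482,395,.05),("kp1",169,283,.026),("kp2",237,280,.026),("kp3",171,329,.026),("kp4",239,326,.026)]:
    print(n,atz("top",u,v,z),atd("top",u,v,d))
```

```text
green [0.5229 0.1564 0.048 ] [0.5229 0.1563 0.0481]
red [0.5255 0.092  0.048 ] [0.5254 0.0917 0.0496]
ledgeA [ 0.5692 -0.0916  0.166 ] [ 0.5688 -0.0916  0.169 ]
ledgeB [ 0.4507 -0.0908  0.166 ] [ 0.4507 -0.0912  0.1474]
rimA [ 0.6003 -0.0931  0.146 ] [ 0.5998 -0.093   0.1494]
rimB [ 0.4202 -0.0918  0.146 ] [ 0.4203 -0.0918  0.1471]
rimR A [ 0.5996 -0.2704  0.146 ] [ 0.5993 -0.27    0.1479]
rimRB [ 0.4199 -0.2692  0.146 ] [ 0.4199 -0.2692  0.1464]
shA [ 0.5937 -0.3461  0.14  ] [ 0.5938 -0.3463  0.1392]
shB [ 0.4246 -0.3436  0.14  ] [ 0.4246 -0.3441  0.138 ]
bigw [0.6306 0.0927 0.062 ] [0.6307 0.0928 0.0612]
disL [ 0.3683 -0.161   0.05  ] [ 0.3679 -0.1614  0.0452]
disR [ 0.3651 -0.3557  0.05  ] [ 0.3612 -0.369   0.0018]
kp1 [0.5617 0.1865 0.026 ] [0.5618 0.1867 0.0251]
kp2 [0.5669 0.065  0.026 ] [0.567  0.0652 0.0249]
kp3 [0.4804 0.1806 0.026 ] [0.4805 0.1811 0.024 ]
kp4 [0.486  0.0604 0.026 ] [ 0.487   0.0639 -0.0014]
```

View pics/c1.png

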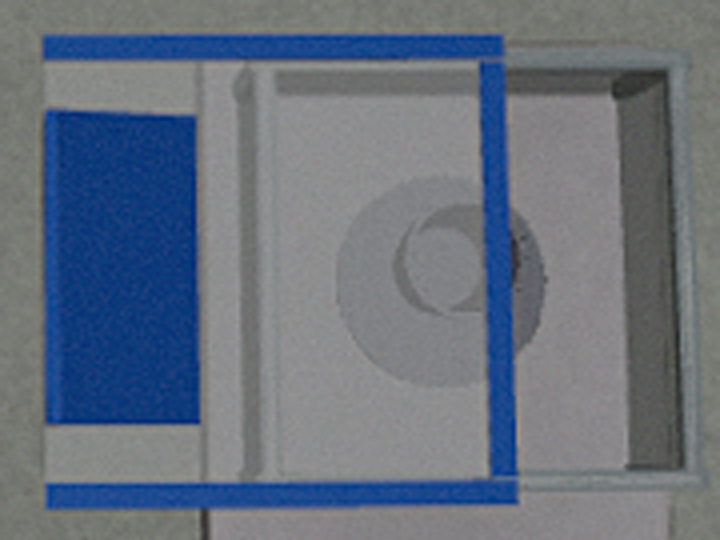

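```bash
cat >> h.py <<'E'
def tool(w,T=None):
    "shift (world target - TCP) in tool cm"
    s=observe();M=R.from_rotvec(s["eef_rot"]).as_matrix();return (M.T@(np.array(w)-s["ee_pos"])*100).round(2)
E
python3 - <<'E'
from h import *
print(R.from_rotvec(observe()["eef_rot"]).as_matrix().round(3)); print(tool([.51,-.04,.25]))
E
```

```text
[[-0.959 -0.     0.282]
 [-0.282  0.002 -0.959]
 [-0.    -1.    -0.002]]
[-4.780e+01  1.000e-02 -4.423e+01]
```

Call:
move_arm([
  {"claw": 1, "travel": [0, 0, 0], "rot": [0, 8.2, 0]},
  {"claw": 1, "travel": [0, 0, 0], "rot": [0, 8.2, 0]},
  {"claw": 1, "travel": [-2.8, 0, -4.7], "rot": [0, 0, 0]},
  {"claw": 1, "travel": [-2.8, 0, -4.7], "rot": [0, 0, 0]},
  {"claw": 1, "travel": [-2.8, 0, -4.7], "rot": [0, 0, 0]},
], force=40)

```text
t: 0.72
ee_pos: [0.2607, -0.457, 0.2496]
eef_rot: [-0.001, -2.222, 2.22]
ft_force: [0.6, 0.6, -0.2]
grip_width: 0.001
```

Call:
move_arm([
  {"claw": 1, "travel": [-2.8, 0, -4.7], "rot": [0, 0, 0]},
  {"claw": 1, "travel": [-2.8, 0, -4.7], "rot": [0, 0, 0]},
  {"claw": 1, "travel": [-2.8, 0, -4.7], "rot": [0, 0, 0]},
  {"claw": 1, "travel": [-2.8, 0, -4.7], "rot": [0, 0, 0]},
  {"claw": 1, "travel": [-2.8, 0, -4.7], "rot": [0, 0, 0]},
])

```text
t: 1.35
ee_pos: [0.4008, -0.222, 0.2499]
eef_rot: [-0.001, -2.221, 2.221]
ft_force: [0.6, -1.2, -0.4]
grip_width: -0.0
```

Call:
move_arm([
  {"claw": 1, "travel": [-2.8, 0, -4.7], "rot": [0, 0, 0]},
  {"claw": 1, "travel": [-2.8, 0, -4.7], "rot": [0, 0, 0]},
  {"claw": 1, "travel": [-2.8, 0, -4.7], "rot": [0, 0, 0]},
  {"claw": 1, "travel": [-2.8, 0, -4.2], "rot": [0, 0, 0]},
  {"claw": 1, "travel": [0, 0, 0], "rot": [0, 0, 0]},
])

```text
t: 1.98
ee_pos: [0.5131, -0.0382, 0.2496]
eef_rot: [-0.006, 2.221, -2.219]
ft_force: [0.1, 0.5, 0.4]
grip_width: 0.002
```

Call:
move_arm([
  {"claw": 1, "travel": [0.3, 4.2, 0], "rot": [0, 0, 0]},
  {"claw": 1, "travel": [0, 4.1, 0], "rot": [0, 0, 0]},
  {"claw": 1, "travel": [0, 0, 0], "rot": [0, 0, 0]},
])

```text
t: 2.35
ee_pos: [0.5062, -0.0408, 0.1631]
eef_rot: [0.008, -2.218, 2.214]
ft_force: [-0.5, -0.7, 0.2]
grip_width: -0.003
```

Run:
```python
from h import *
p,d=snapshot("scene");cv2.imwrite("pics/c2.png",cv2.resize(p[100:260,150:350,::-1],None,fx=4,fy=4,interpolation=cv2.INTER_CUBIC)[:600]);np.save("pics/c2.npy",d)
```

```text
(no output)
```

View pics/c2.png

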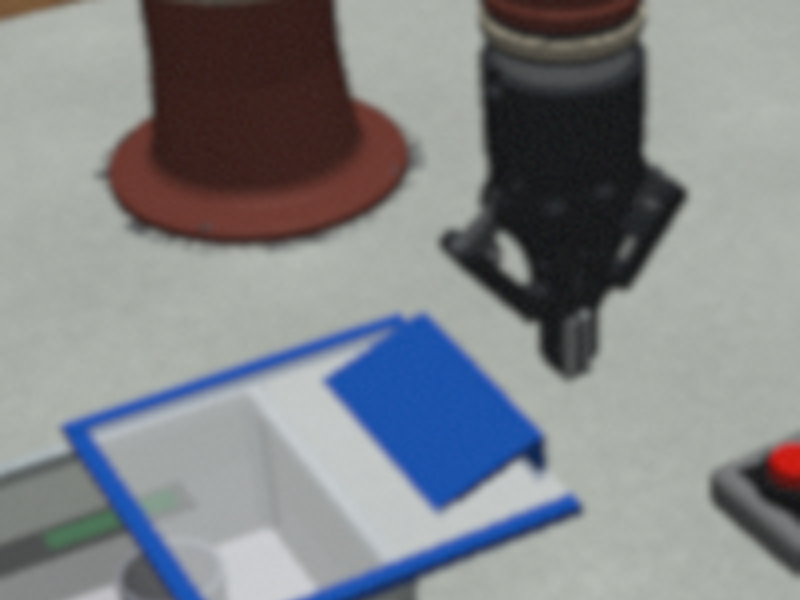

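Run:
```python
from h import *
o,d=ray("scene",292.5,194)
for x in(.506,.517): print((o+d*(x-o[0])/d[0]).round(4))
```

```text
[ 0.506  -0.0376  0.1373]
[ 0.517  -0.044   0.1465]
```

Call:
move_arm([
  {"claw": 1, "travel": [0, 0, 2.5], "rot": [0, 0, 0]},
  {"claw": 1, "travel": [0, 0, 1.5], "rot": [0, 0, 0]},
  {"claw": 1, "travel": [0, 0, 1.5], "rot": [0, 0, 0]},
  {"claw": 1, "travel": [0, 0, 1.5], "rot": [0, 0, 0]},
  {"claw": 1, "travel": [0, 0, 1.5], "rot": [0, 0, 0]},
])

```text
t: 3.02
ee_pos: [0.5096, -0.1266, 0.1677]
eef_rot: [0.001, 2.221, -2.221]
ft_force: [0.6, 1.4, 1.9]
grip_width: -0.001
```

Call:
move_arm([
  {"claw": 1, "travel": [0, 0, 1.2], "rot": [0, 0, 0]},
  {"claw": 1, "travel": [0, 0, 0.8], "rot": [0, 0, 0]},
  {"claw": 1, "travel": [0, 0, 0.3], "rot": [0, 0, 0]},
  {"claw": 1, "travel": [0, 0, 0.2], "rot": [0, 0, 0]},
])

```text
t: 3.52
ee_pos: [0.5093, -0.1507, 0.1671]
eef_rot: [0.0, -2.221, 2.221]
ft_force: [0.5, 2.0, 0.6]
grip_width: -0.003
```

Call:
move_arm([
  {"claw": 1, "travel": [0, 0, 0.2], "rot": [0, 0, 0]},
  {"claw": 1, "travel": [0, 0, 0.2], "rot": [0, 0, 0]},
])

```text
t: 3.78
ee_pos: [0.5093, -0.1546, 0.1671]
eef_rot: [0.0, -2.221, 2.221]
ft_force: [-0.4, 1.5, 1.4]
grip_width: 0.001
```

Call:
move_arm([
  {"claw": 1, "travel": [0, 0, 0.2], "rot": [0, 0, 0]},
  {"claw": 1, "travel": [0, 0, 0.15], "rot": [0, 0, 0]},
])

```text
t: 4.03
ee_pos: [0.5093, -0.1577, 0.1671]
eef_rot: [-0.0, -2.223, 2.219]
ft_force: [-0.9, 6.1, 2.0]
grip_width: -0.001
```

Call:
move_arm([
  {"claw": 1, "travel": [0, 0, 0.15], "rot": [0, 0, 0]},
])

```text
t: 4.15
ee_pos: [0.5093, -0.1579, 0.1672]
eef_rot: [0.0, -2.227, 2.215]
ft_force: [-0.4, 11.0, 3.0]
grip_width: 0.004
```

Run:
```python
from h import *
p,d=snapshot("top");cv2.imwrite("pics/c3.png",cv2.resize(p[235:385,360:510,::-1],None,fx=4,fy=4,interpolation=cv2.INTER_CUBIC)); s=observe();print(s["ft_force"],s["ee_pos"])
```

```text
[-0.51386457  8.96427606  2.01742777] [ 0.50928818 -0.15782677  0.16718957]
```

View pics/c3.png

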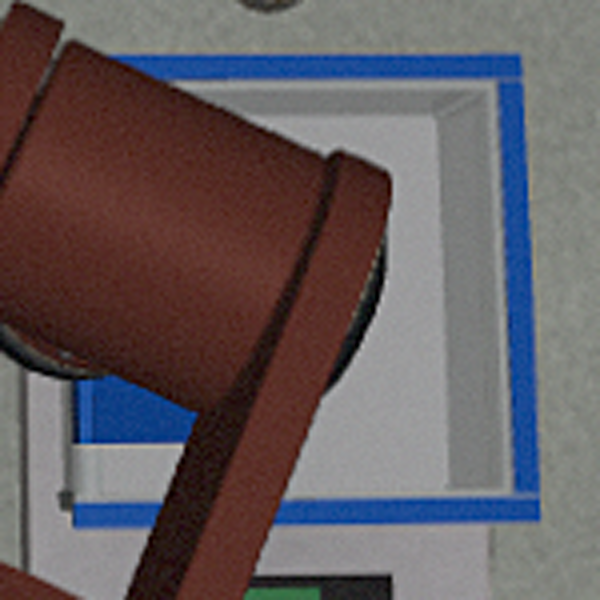

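Call:
move_arm([
  {"claw": 1, "travel": [0, 0, -2], "rot": [0, 0, 0]},
  {"claw": 1, "travel": [0, 0, -5], "rot": [0, 0, 0]},
  {"claw": 1, "travel": [-0.4, 0, -6], "rot": [0, 0, 0]},
  {"claw": 1, "travel": [-0.5, 0, -6], "rot": [0, 0, 0]},
  {"claw": 1, "travel": [-0.5, 0, -6], "rot": [0, 0, 0]},
])

```text
t: 4.82
ee_pos: [0.5233, 0.0924, 0.1675]
eef_rot: [0.002, 2.22, -2.222]
ft_force: [1.5, 0.3, 0.2]
grip_width: -0.002
```

Call:
move_arm([
  {"claw": 1, "travel": [0, 0, -6], "rot": [0, 0, 0]},
  {"claw": 1, "travel": [0, 2, -0.5], "rot": [0, 0, 0]},
  {"claw": 1, "travel": [0, 3, 0], "rot": [0, 0, 0]},
  {"claw": 1, "travel": [0, 2, 0], "rot": [0, 0, 0]},
  {"claw": 1, "travel": [0, 0, 0], "rot": [0, 0, 0]},
])

```text
t: 5.45
ee_pos: [0.5218, 0.1542, 0.0947]
eef_rot: [0.004, -2.217, 2.22]
ft_force: [-0.8, 0.1, 0.0]
grip_width: 0.001
```

Run:
```python
from h import *
p,d=snapshot("scene");cv2.imwrite("pics/c4.png",cv2.resize(p[130:270,120:420,::-1],None,fx=2.6,fy=2.6,interpolation=cv2.INTER_CUBIC)); s=observe();print(s["ft_force"],s["ee_pos"],tool([.523,.1565,.072]))
```

```text
[-0.09755896 -0.17420344  0.69209321] [0.52303781 0.15444265 0.09642102] [-0.    2.44 -0.21]
```

View pics/c4.png

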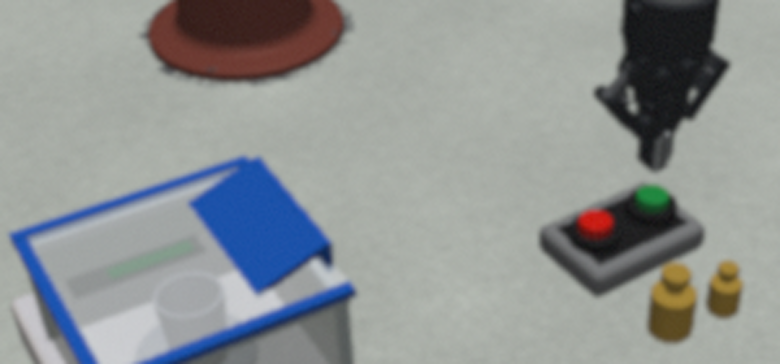

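The cover has stayed shut, and the shut fingertips (656,165 in the crop) hang above the green key (653,198). Next I press it.

Call:
move_arm([
  {"claw": 1, "travel": [0, 2.2, -0.2], "rot": [0, 0, 0]},
  {"claw": 1, "travel": [0, 0.5, 0], "rot": [0, 0, 0]},
  {"claw": 1, "travel": [0, 0.4, 0], "rot": [0, 0, 0]},
  {"claw": 1, "travel": [0, 0.3, 0], "rot": [0, 0, 0]},
])

```text
t: 6.0
ee_pos: [0.5243, 0.1571, 0.0644]
eef_rot: [0.002, 2.221, -2.221]
ft_force: [-1.1, -1.2, 2.8]
grip_width: -0.004
```

Call:
move_arm([
  {"claw": 1, "travel": [0, 0.2, 0], "rot": [0, 0, 0]},
  {"claw": 1, "travel": [0, 0.15, 0], "rot": [0, 0, 0]},
])

```text
t: 6.25
ee_pos: [0.5243, 0.1571, 0.0609]
eef_rot: [0.002, 2.22, -2.221]
ft_force: [-3.9, -2.0, 12.4]
grip_width: -0.002
```

Call:
move_arm([
  {"claw": 1, "travel": [0, 0.1, 0], "rot": [0, 0, 0]},
  {"claw": 1, "travel": [0, 0, 0], "rot": [0, 0, 0]},
  {"claw": 1, "travel": [0, 0, 0], "rot": [0, 0, 0]},
])

```text
t: 6.62
ee_pos: [0.5243, 0.1571, 0.0609]
eef_rot: [0.001, 2.221, -2.222]
ft_force: [-4.3, -1.8, 11.5]
grip_width: 0.003
```

Call:
move_arm([
  {"claw": 1, "travel": [0, -1, 0], "rot": [0, 0, 0]},
  {"claw": 1, "travel": [0, -5, 0], "rot": [0, 0, 0]},
  {"claw": 1, "travel": [0, -6, 0], "rot": [0, 0, 0]},
  {"claw": 1, "travel": [6, -3, 0], "rot": [0, 0, 0]},
  {"claw": 1, "travel": [5, 0, -2], "rot": [0, 0, 0]},
])

```text
t: 7.25
ee_pos: [0.4181, 0.1775, 0.2102]
eef_rot: [0.009, 2.222, -2.218]
ft_force: [0.7, 0.2, 0.6]
grip_width: 0.001
```

Call:
move_arm([
  {"claw": 1, "travel": [0, 0, -6], "rot": [0, 0, 0]},
  {"claw": 1, "travel": [0, 0, -6], "rot": [0, 0, 0]},
  {"claw": 1, "travel": [0, 0, -6], "rot": [0, 0, 0]},
  {"claw": 1, "travel": [0, 0, 0], "rot": [0, 0, 0]},
])

```text
t: 7.75
ee_pos: [0.4166, 0.3604, 0.2062]
eef_rot: [-0.006, 2.22, -2.219]
ft_force: [0.7, -1.6, -0.2]
grip_width: 0.001
```

Run:
```python
from h import *
p,d=snapshot("top");cv2.imwrite("pics/c5.png",p[:,:,::-1])
for n,u,v,z in [("green",182.5,304,.048),("red",219.5,302.5,.048),("bigw",219,241,.062)]: print(n,atd("top",u,v,d))
```

```text
green [0.5226 0.1555 0.0518]
red [0.5255 0.092  0.0479]
bigw [0.6306 0.0927 0.062 ]
```

View pics/c5.png

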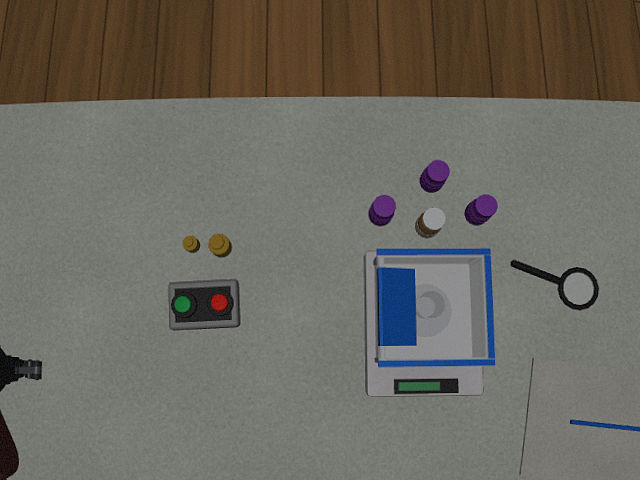

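The cover is shut over the whole shield. The green key is back up, everything else stands where it was, and the arm is clear.

```bash
python3 -c "
from h import *
print(atz('top',377.5,307,.166)); print(hand_in())"
```

```text
[ 0.509  -0.1672  0.166 ]
the job is handed in; nothing more can be done
None
```

I pushed the draught cover shut by its blue ledge, then pressed the green tare key fully down and let it back up. I then drew the arm clear and handed the job in, at about 8 s of the 48 s allowed.

- **Cover:** it came up against a firm stop, with the push force rising to about 11 N and no further travel. In the last picture the ledge face is at y = -0.167, within 2 mm of the -0.169 I worked out for fully shut. The pane covers the whole shield.
- **Tare key:** the fingertips stopped at about 6 mm of key travel. They held there at about 12 N for half a second, and a further 1 mm push moved nothing. Afterwards the depth image read the key top at 52 mm against the stated 48 mm. I put that down to depth noise of a few millimetres; it means the key is up.
- **Everything else:** the red key still reads 48 mm, so it was not pressed. The beaker, both weights and the jar look unmoved in the last picture.

No check failed; the key-top reading was the only one that disagreed with the stated sizes.

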